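Close the lids of a curved sample tray with one light fingertip stroke

TASK

Six small hinged lids stand ajar along the curved sample tray. Starting at the end with the round tab, run the closed fingertips along the curve in one light stroke so that every lid is pressed shut in turn, first to last; stay close to the tray until the last one is shut, and do not lean on it, for it rests on soft springs. Pinch or lift nothing, leave the bottle, jar, beaker and spatula where they are, and finish with the hand clear.

Things in the scene. Friction and masses are not known exactly. Their poses are not given: they have to be found in the camera images.
- stand: Dark steel base, curved as an arc, fixed to the bench; on it the curved aluminium tray, 42 mm wide, rim 52 mm above the bench. Origin: the CENTRE OF THE ARC, at bench height (z = 0), on the hollow side; x points to the middle of the arc, z up. The lid centres lie on a circle of radius 180 mm about it, lid 1 to 6 running counter-clockwise seen from above, 15.5 degrees apart.
- tab (a point): Top of the round end of the flat tab that sticks out from the tray along the path at the lid 1 end only, 46 mm before the centre of lid 1 (the round end, 15 mm radius, reaches 15 mm further). The tab is 30 mm wide, its top 44 mm above the bench.
- tray (a joint): How far the tray has sunk on its spring feet (m): 0 at rest, up to 0.009. It stays at 0 up to a push of about 4 N down, then sinks about 1 mm for each further 1.2 N, and springs back when released. It tells how hard the tray is pressed.
- lid1 (a joint): Opening angle (rad) of lid 1 (next to the tab), centred at -38.75 deg about the stand's origin (from its x towards y): 0 = shut flat, starts 0.35 to 0.65. White plate 36 mm along the path, 38 across, 4 thick; its top is 56 mm above the bench when shut. Hinge across the path, 18 mm before its centre on the tab side; free edge points away from the tab. Stays where left; 1 to 2 N shuts it.
- lid2 (a joint): Opening angle (rad) of lid 2, centred at -23.25 deg about the stand's origin (from its x towards y): 0 = shut flat, starts 0.35 to 0.65. White plate 36 mm along the path, 38 across, 4 thick; its top is 56 mm above the bench when shut. Hinge across the path, 18 mm before its centre on the tab side; free edge points away from the tab. Stays where left; 1 to 2 N shuts it.
- lid3 (a joint): Opening angle (rad) of lid 3, centred at -7.75 deg about the stand's origin (from its x towards y): 0 = shut flat, starts 0.35 to 0.65. White plate 36 mm along the path, 38 across, 4 thick; its top is 56 mm above the bench when shut. Hinge across the path, 18 mm before its centre on the tab side; free edge points away from the tab. Stays where left; 1 to 2 N shuts it.
- lid4 (a joint): Opening angle (rad) of lid 4, centred at +7.75 deg about the stand's origin (from its x towards y): 0 = shut flat, starts 0.35 to 0.65. White plate 36 mm along the path, 38 across, 4 thick; its top is 56 mm above the bench when shut. Hinge across the path, 18 mm before its centre on the tab side; free edge points away from the tab. Stays where left; 1 to 2 N shuts it.
- lid5 (a joint): Opening angle (rad) of lid 5, centred at +23.25 deg about the stand's origin (from its x towards y): 0 = shut flat, starts 0.35 to 0.65. White plate 36 mm along the path, 38 across, 4 thick; its top is 56 mm above the bench when shut. Hinge across the path, 18 mm before its centre on the tab side; free edge points away from the tab. Stays where left; 1 to 2 N shuts it.
- lid6 (a joint): Opening angle (rad) of lid 6 (at the plain end), centred at +38.75 deg about the stand's origin (from its x towards y): 0 = shut flat, starts 0.35 to 0.65. White plate 36 mm along the path, 38 across, 4 thick; its top is 56 mm above the bench when shut. Hinge across the path, 18 mm before its centre on the tab side; free edge points away from the tab. Stays where left; 1 to 2 N shuts it.
- amber_bottle: Bystander: round amber glass bottle with a black cap, 64 mm across, 125 mm high, about 0.3 kg, standing at the plain (lid 6) end. Origin: centre of its underside.
- jar: Bystander: amber glass jar with a black cap, 48 mm across, 60 mm high, 0.12 kg, standing in the hollow of the curve. Origin: centre of its underside.
- beaker: Bystander: open clear glass beaker, 68 mm across, 85 mm high, 0.15 kg, standing past the tab (lid 1) end. Origin: centre of its underside.
- spatula: Bystander: double-ended steel spatula, 175 mm long, 8 to 16 mm wide, 5 mm thick, lying flat on the bench outside the bulge of the curve. Origin: middle of its length, underside.

How it is judged:
On the way, in this order (a step that is already met when the one before it is completed fails the run):
1. lid 1 is pressed shut first (value of joint lid1 below 0.1 rad), for 0.1 s.
2. lid 2 is pressed shut, after lid 1 (value of joint lid2 below 0.1 rad), for 0.1 s.
3. lid 3 is pressed shut, after lid 2 (value of joint lid3 below 0.1 rad), for 0.1 s.
4. lid 4 is pressed shut, after lid 3 (value of joint lid4 below 0.1 rad), for 0.1 s.
5. lid 5 is pressed shut, after lid 4 (value of joint lid5 below 0.1 rad), for 0.1 s.
6. lid 6 is pressed shut, after lid 5 (value of joint lid6 below 0.1 rad), for 0.1 s.
At the end, for the whole second after the job is handed in: All six lids are shut (each within 0.1 rad of flat), the tray has sprung back up (within 2 mm), and the bottle, jar, beaker and spatula are within 20 mm of where they stood, the first three upright (value of joint each of lid1, lid2, lid3, lid4, lid5, lid6 below 0.1 rad and value of joint tray below 0.002 m and distance of each of amber_bottle, jar, beaker, spatula from where it was at the start of the episode below 0.02 m and angle between each of amber_bottle, jar, beaker's own z axis and vertical below 0.3 rad); the robot touches nothing.
It fails at once if the tray was leaned on: it sank more than 6 mm on its springs (value of joint tray above 0.006 m).
It fails at once if a lid was lifted or bent back (opened beyond 0.95 rad) (value of joint any of lid1, lid2, lid3, lid4, lid5, lid6 above 0.95 rad).
It fails at once if the hand was drawn away from the tray (TCP more than 140 mm above the bench) between shutting the first lid and the last (value of joint lid1 below 0.1 rad and not (value of joint lid6 below 0.1 rad) and height (world z) of the grasp point above 0.14 m).
It fails at once if a bystander was moved more than 20 mm, lifted or knocked over (not (distance of amber_bottle from where it was at the start of the episode below 0.02 m) or not (distance of jar from where it was at the start of the episode below 0.02 m) or not (distance of beaker from where it was at the start of the episode below 0.02 m) or not (distance of spatula from where it was at the start of the episode below 0.02 m) or not (angle between amber_bottle's own z axis and vertical below 0.3 rad) or not (angle between jar's own z axis and vertical below 0.3 rad) or not (angle between beaker's own z axis and vertical below 0.3 rad)).
It also fails if it takes over 51 s, if anything falls off the work surface, if the arm or the gripper's body presses on something with over 40 N, if the wrist force passes 120 N, or if a joint passes its speed limit or range.

ROBOT

A 6-joint arm with a two-finger parallel gripper is mounted at the origin on the work surface. World frame = base frame: x ahead of the robot, y to its left, z up, the work surface at z = 0. Lengths are in m, angles in rad, forces in N, time in s.
With the tool pointing down it reaches from about 0.35 to 0.775 m from the base axis. Payload 5.5 kg.
Tool frame: the origin (TCP) lies between the finger pads, 19 mm behind the fingertips; this is the grasp point; z points along the fingers, y is the line along which they close (so a half turn about z gives the same grasp; the last joint's range is limited). The gripper opens to 85 mm and grips with 20 to 120 N. Pads are 22 mm wide; open, the fingers measure 114 mm over their backs; the gripper's body (76 mm by 85 mm) begins 54 mm behind the grasp point. The pads swing forward as they close: fully open they stand 13 mm farther back than shut.
Start: joints at [1.142, 0.313, 0.046, 1.304, 0, 1.431], TCP at [0.164, 0.551, 0.25] pointing down, gripper open.
Joint ranges: [-2.76, 2.76], [-0.86, 1.69], [-1.03, 1.26], [-2.2, 2.34], [-1.47, 1.5], [-3.14, 3.14]. Speed limits (rad/s): [2.57, 2.57, 3.14, 3.14, 3.14, 3.14].

INTERFACE

Orientations are given as a unit quaternion [w, x, y, z].
In Python, from workcell import env gives the robot as it stands.
- The arm moves only by the tool arm_command, never from a script. Its argument "rows" is a list of rows, each an object with "delta_pos": the shift along the tool's x, y, z scaled (see below), a list of three; "rot": the turn, a rotation vector about the tool's x, y, z scaled (see below), a list of three; "fingers": the closure, from 0 (fully open) to 1 (shut). A call has 1 to 20 rows; each row shifts and turns the commanded pose from where the row before left it, along the tool's axes as they then stand; what a row does not reach is not made up. The controller multiplies each number of a shift by 0.02 m and each number of a turn by 360 degrees. A row lasts 1/10 s, in which the tool goes at most 50 mm and 8.59 degrees, less where a joint would pass 70% of its speed; a pose out of reach is approached as far as the arm can. A call with a number of a shift or a turn outside -1 to 1 is refused whole. A call with a gripper value outside its range is refused whole. The fingers move at their own pace and stop on an object; "squeeze" is the grip in N (left out, the last holds). Time passes only in rows, so rows that do not move let the fingers close. It gives the time, the measured TCP pose, the force and the opening at its end, in the units of the state.
- env.get_state(): the state, without advancing time (a new reading comes with each control period).
- env.read_camera(name): name is "scene" or "top" or "wrist"; returns (picture, depth): 384x512x3 uint8, blue, green, red; 384x512 float32, m along the optical axis (not along the pixel's ray), 0 where there is no reading.
- env.get_calibration(name): a dict with "mtx" (3x3 intrinsics, pixels), "R" (3x3) and "t" (3): a world point X has camera coordinates R X + t. Camera axes: x right, y down, z forward; pixel columns grow to the right and rows downward; lengths in m; the calibration is good to about 2 mm. The wrist camera is an equidistant fisheye: a pixel r from the principal point sees the ray r / f radians off the axis. A picture is of the moment at which its call begins: read the wrist's pose just before it. get_calibration takes no time and is no camera call; for the wrist camera it gives the pose at the moment of the call.
- env.hand_in(): hands the job in, once; it reports no verdict.
The state is a dict: "clock": time; "joint_pos": joint angles; "qvel": joint speeds; "tau": joint torques, N m; "tcp_pos": TCP position; "orientation": TCP orientation; "wrist_force": force on the tool from outside, world axes, zero at the start; "ft_torque": the same for the moment, N m; "finger_gap": finger opening in m.
Only numpy, scipy, OpenCV 4.12 (cv2) and the standard library are available. Lean on these libraries where they do the work, as an engineer would, in place of code of your own. Each camera call takes 0.05 s, during which the arm holds its last target. There are 200 camera calls.

## Working session

There is one attempt and no reset: what is moved stays moved. The work goes in short steps, Python scripts to look and compute and a tool call to move; the robot and the scene stay as the last step left them, time stands still between calls to the robot, and variables do not carry over. Pictures are saved under pics/ and viewed, on a budget of 10 in all, crops included, one or two more only if the job needs it, and the job is handed in when it is done.

Besides the shell and the picture viewer there is one more tool, called in YAML: its name, and indented under it one key for each argument. arm_command: Moves the arm, as the interface text tells. Shifts and turns lie within -1 to 1; 1 stands for 0.02 m of shift or 360 degrees of turn. Its arguments: {"type":"object","properties":{"rows":{"type":"array","items":{"type":"object","properties":{"delta_pos":{"type":"array","items":{"type":"number","minimum":-1,"maximum":1}},"rot":{"type":"array","items":{"type":"number","minimum":-1,"maximum":1}},"fingers":{"type":"number"}}}},"squeeze":{"type":"number"}},"required":["rows"]}

```bash
mkdir -p pics; ls; python3 - <<'E'
from workcell import env
import cv2,numpy as np
s=env.get_state();print({k:np.round(v,3) for k,v in s.items()})
ims=[]
for n in ("top","scene"):
    im,d=env.read_camera(n);c=env.get_calibration(n);np.savez(f"{n}.npz",im=im,d=d,**c)
    print(n,np.round(c["mtx"],1).tolist(),np.round(c["R"],3).tolist(),np.round(c["t"],3))
    cv2.imwrite(f"pics/{n}0.png",im)
E
```

```text
pics
{'clock': np.float64(0.0), 'joint_pos': array([1.142, 0.314, 0.045, 1.304, 0.   , 1.431]), 'qvel': array([ 0.001,  0.   , -0.001,  0.001, -0.   ,  0.   ]), 'tau': array([-0.0000e+00, -4.8063e+01,  2.9853e+01,  1.9000e-02, -0.0000e+00,
        0.0000e+00]), 'tcp_pos': array([0.164, 0.551, 0.249]), 'orientation': array([-0.   ,  0.144,  0.99 , -0.001]), 'wrist_force': array([ 0.108, -0.128, -0.395]), 'ft_torque': array([-0.021, -0.041, -0.048]), 'finger_gap': np.float64(0.086)}
top [[437.2, 0.0, 256.7], [0.0, 437.2, 192.3], [0.0, 0.0, 1.0]] [[-0.029, -1.0, 0.002], [-0.991, 0.029, -0.132], [0.131, -0.006, -0.991]] [0.04  0.558 1.251]
scene [[413.8, 0.0, 258.1], [0.0, 413.8, 190.9], [0.0, 0.0, 1.0]] [[0.791, 0.612, -0.012], [0.443, -0.586, -0.679], [-0.422, 0.532, -0.734]] [-0.456 -0.162  1.359]
```

View pics/top0.png

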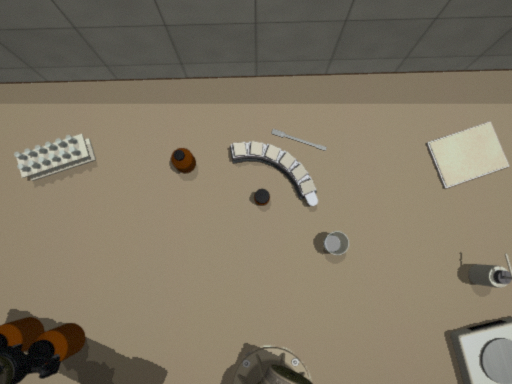

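View pics/scene0.png

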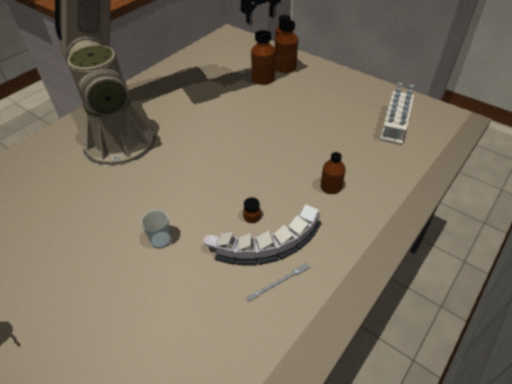

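Top view: the arc runs from the white tab at about (312,200) to the plain end at about (235,150). The jar is at (262,197), the bottle at (183,160), the beaker at (335,243), and the spatula spans (272-326, 130-150). Next I'll fit the arc from both cameras' depth and the tab by ray.

```bash
cat > h.py <<'E'
import numpy as np, cv2
def load(n):
    z=np.load(n+".npz"); return z["im"],z["d"],z["mtx"],z["R"],z["t"]
def cloud(n):
    im,d,K,R,t=load(n); v,u=np.mgrid[:d.shape[0],:d.shape[1]]
    c=np.stack([(u-K[0,2])/K[0,0]*d,(v-K[1,2])/K[1,1]*d,d],-1)
    return (c-t)@R, im, d   # R^T(c-t)
def plane(n,px,z):
    _,_,K,R,t=load(n); r=np.c_[np.atleast_2d(px),np.ones(len(np.atleast_2d(px)))]@np.linalg.inv(K).T@R
    o=-R.T@t; return o+r*((z-o[2])/r[:,2])[:,None]
E
python3 - <<'E'
from h import *
from scipy.optimize import least_squares
boxes={"top":(222,130,325,212),"scene":(200,200,325,265)}
for n,(a,b,c,e) in boxes.items():
    P,im,d=cloud(n); hsv=cv2.cvtColor(im,cv2.COLOR_BGR2HSV)
    m=np.zeros(d.shape,bool); m[b:e,a:c]=1
    bench=P[20+b:e,a:c][...,2]; print(n,"bench z med",np.median(P[m&(d>0)][:,2]))
    w=m&(hsv[...,2]>150)&(hsv[...,1]<60)
    nn,lab,st,ce=cv2.connectedComponentsWithStats(w.astype(np.uint8))
    for i in range(1,nn):
        if st[i,4]<15: continue
        q=P[lab==i]; q=q[np.isfinite(q).all(1)]
        print(st[i],np.round(ce[i],1),"P",np.round(np.median(q,0),3),"zrange",np.round(np.percentile(q[:,2],[5,95]),3))
    s=m&(P[...,2]>.04)&(P[...,2]<.08)&(d>0); q=P[s]
    # drop the jar: dark/brown
    q=P[s&(hsv[...,2]>70)]
    f=lambda p:np.hypot(q[:,0]-p[0],q[:,1]-p[1])-.18
    r=least_squares(f,[.5,.1],loss="soft_l1",f_scale=.01); o=r.x
    ang=np.degrees(np.unwrap(np.arctan2(q[:,1]-o[1],q[:,0]-o[0])))
    print(n,"centre",np.round(o,4),"n",len(q),"rms",np.sqrt(np.mean(f(o)**2)),"ang",np.round(np.percentile(ang,[0,1,99,100]),1))
    rr=f(o); print("res pct",np.round(np.percentile(rr,[1,5,50,95,99]),3))
    # free radius check
    r3=least_squares(lambda p:np.hypot(q[:,0]-p[0],q[:,1]-p[1])-p[2],[*o,.18],loss="soft_l1",f_scale=.01).x;print("free",r3)
for n,px,z in(("top",(312,200),.044),("scene",(211,242),.044)):print("tab",n,plane(n,px,z))
im=load("top")[0][120:260,160:350]; im2=load("scene")[0][190:300,195:345]
cv2.imwrite("pics/c1.png",np.vstack([cv2.resize(im,(760,560*1//1)[:2],interpolation=cv2.INTER_CUBIC)]))
E
```

```text
top bench z med 0.0020185867153381847
[273 130  52  20 148] [301.9 140. ] P [ 0.718 -0.13   0.005] zrange [-0.002  0.01 ]
[ 233  136   87   70 1392] [281.3 164. ] P [ 0.654 -0.064  0.059] zrange [-0.     0.074]
top centre [0.5052 0.0455] n 1466 rms 0.013861617979339694 ang [-86.9 -84.9  14.5  16.2]
res pct [-0.021 -0.019  0.     0.019  0.021]
free [0.50073288 0.04867581 0.18488195]
scene bench z med 0.004314169842284736
[ 200  200  125   52 3792] [254.2 222.6] P [ 0.582 -0.022  0.004] zrange [-0.     0.072]
[268 216  57  49 686] [309.  251.5] P [0.731 0.007 0.002] zrange [-0.001  0.005]
[200 250  25  15 171] [207.7 259.3] P [ 0.54  -0.163  0.002] zrange [-0.001  0.004]
scene centre [0.5118 0.0437] n 2028 rms 0.015802131436966606 ang [-89.3 -86.6  14.2  16.9]
res pct [-0.027 -0.023  0.001  0.015  0.017]
free [0.50850704 0.04608345 0.18362465]
tab top [[ 0.53021026 -0.13712551  0.044     ]]
tab scene [[ 0.5363988  -0.13899888  0.044     ]]
```

View pics/c1.png

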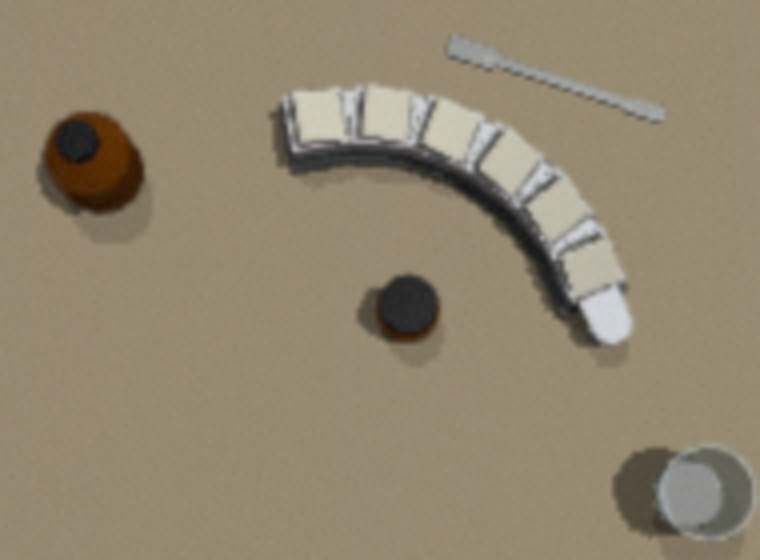

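The crop shows all six cream lids ajar, with the tab's round end at about crop (612,325). Spatula and jar are well clear of the path. Next: refine the frame, locate the bystanders and check what stands along the approach.

```bash
python3 - <<'E'
from h import *
from scipy.optimize import least_squares
P,im,d=cloud("top"); hsv=cv2.cvtColor(im,cv2.COLOR_BGR2HSV)
for nm,px in dict(bigcap1=(50,350),bigbody=(70,335),dark=(10,365),bottlecap=(182,156),jarcap=(262,196)).items(): print(nm,np.round(P[px[1],px[0]],3))
# obstacles higher than .1
m=(P[...,2]>.09)&(P[...,2]<.6)&(d>0)
nn,lab,st,ce=cv2.connectedComponentsWithStats(m.astype(np.uint8))
for i in range(1,nn):
    if st[i,4]>10:
        q=P[lab==i];print(st[i],np.round(q.min(0),3),np.round(q.max(0),3))
print("beaker top",plane("top",(335,243),.085))
# cream lids vs white tray: colour split, hue/sat
for n,(a,b,c,e),T in(("top",(222,130,325,212),0),("scene",(200,200,325,265),0)):
    P,im,d=cloud(n); hsv=cv2.cvtColor(im,cv2.COLOR_BGR2HSV)
    box=np.zeros(d.shape,bool);box[b:e,a:c]=1
    # tray shelf / tab pixel: bluish-white bright, height .035-.05
    o=np.array([.507,.0455])
    tab=box&(hsv[...,2]>150)&(P[...,2]>.036)&(P[...,2]<.05)&(P[...,1]<-.115)
    q=P[tab]; print(n,"tab n",len(q),"mean",q.mean(0).round(4),"min y",q[:,1].min().round(4),"x",np.percentile(q[:,0],[2,98]).round(4))
    if n=="top":
        lid=box&(hsv[...,2]>150)&(hsv[...,1]>30)&(P[...,2]>.05)
        nn,lab,st,ce=cv2.connectedComponentsWithStats(cv2.erode(lid.astype(np.uint8),np.ones((2,2)))) 
        for i in range(1,nn):
            if st[i,4]<15: continue
            q=P[lab==i]; c0=q.mean(0); v=c0[:2]-o
            A=np.c_[q[:,:2]-c0[:2],np.ones(len(q))]; g=np.linalg.lstsq(A,q[:,2],rcond=None)[0]
            print("lid",st[i,4],c0.round(4),"r",np.hypot(*v).round(4),"ang",np.degrees(np.arctan2(v[1],v[0])).round(2),"slope",np.hypot(*g[:2]).round(2),"dir",np.degrees(np.arctan2(g[1],g[0])).round(1))
E
```

```text
bigcap1 [0.158 0.551 0.181]
bigbody [0.176 0.542 0.086]
dark [0.181 0.518 0.42 ]
bottlecap [0.654 0.228 0.127]
jarcap [0.544 0.009 0.06 ]
[ 65 135   9   7  45] [0.712 0.544 0.092] [0.729 0.561 0.115]
[ 55 138   9   8  45] [0.703 0.571 0.09 ] [0.719 0.589 0.115]
[ 45 142   9   7  45] [0.695 0.601 0.091] [0.709 0.617 0.116]
[ 35 145   9   7  45] [0.686 0.629 0.091] [0.701 0.645 0.115]
[ 69 147   8   7  45] [0.679 0.534 0.091] [0.693 0.549 0.116]
[ 24 148  10   8  49] [0.677 0.657 0.09 ] [0.692 0.675 0.115]
[172 149  18  18 223] [0.632 0.214 0.09 ] [0.682 0.263 0.13 ]
[ 59 150   9   7  48] [0.669 0.562 0.09 ] [0.685 0.578 0.114]
[ 14 152   9   7  46] [0.668 0.686 0.091] [0.683 0.702 0.115]
[ 48 154   9   7  46] [0.66  0.589 0.091] [0.676 0.608 0.113]
[ 38 157   9   7  47] [0.651 0.619 0.091] [0.666 0.635 0.115]
[ 27 160  10   7  45] [0.643 0.646 0.092] [0.659 0.663 0.117]
[ 17 164  10   7  48] [0.634 0.676 0.09 ] [0.649 0.693 0.114]
[483 254  29  34 558] [ 0.272 -0.64   0.09 ] [ 0.361 -0.588  0.184]
[   0  322   73   62 3153] [0.113 0.474 0.09 ] [0.217 0.716 0.47 ]
[251 364  61  20 757] [ 0.042 -0.091  0.09 ] [0.118 0.054 0.292]
beaker top [[ 0.40304141 -0.19040589  0.085     ]]
top tab n 135 mean [ 0.5412 -0.1344  0.0448] min y -0.1517 x [0.5158 0.6019]
scene tab n 152 mean [ 0.5405 -0.1326  0.0461] min y -0.1501 x [0.5166 0.6023]
```

arm_command:
  rows:
    - {"delta_pos": [-0.8,-0.5,0],"fingers": 1}
    - {"delta_pos": [-1,-0.67,0],"fingers": 1}
    - {"delta_pos": [-1,-0.67,0],"fingers": 1}
    - {"delta_pos": [-1,-0.67,0],"fingers": 1}
    - {"delta_pos": [-1,-0.67,0],"fingers": 1}
    - {"delta_pos": [-1,-0.67,0],"fingers": 1}
    - {"delta_pos": [-1,-0.67,0],"fingers": 1}
    - {"delta_pos": [-1,-0.67,0],"fingers": 1}
    - {"delta_pos": [-1,-0.67,0],"fingers": 1}
    - {"delta_pos": [-1,-0.67,0],"fingers": 1}
    - {"delta_pos": [-1,-0.67,0],"fingers": 1}
    - {"delta_pos": [-1,-0.67,0],"fingers": 1}
    - {"delta_pos": [-1,-0.67,0],"fingers": 1}
    - {"delta_pos": [-1,-0.67,0],"fingers": 1}
    - {"delta_pos": [-1,-0.67,0],"fingers": 1}
    - {"delta_pos": [-1,-0.67,0],"fingers": 1}
    - {"delta_pos": [-1,-0.67,0],"fingers": 1}
    - {"delta_pos": [-1,-0.67,0],"fingers": 1}
    - {"delta_pos": [-1,-0.67,0],"fingers": 1}
    - {"delta_pos": [-1,-0.67,0],"fingers": 1}

```text
schema error: expected keys delta_pos, rot, fingers
```

```bash
python3 - <<'E'
from h import *
from scipy.optimize import least_squares
for n,(a,b,c,e) in(("top",(222,130,325,212)),("scene",(200,200,325,265))):
    P,im,d=cloud(n); hsv=cv2.cvtColor(im,cv2.COLOR_BGR2HSV)
    box=np.zeros(d.shape,bool);box[b:e,a:c]=1
    o=np.array([.507,.0455])
    q=P[box&(P[...,2]>.035)&(P[...,2]<.09)]; v=q[:,:2]-o; r=np.hypot(*v.T); ang=np.degrees(np.arctan2(v[:,1],v[:,0]))
    k=(abs(r-.18)<.016); ang=ang[k]; z=q[k,2]
    print(n); bins=np.arange(-90,20,1.5)
    print([(float(x),int(np.median(z[(ang>=x)&(ang<x+1.5)])*1e4)/10) for x in bins if ((ang>=x)&(ang<x+1.5)).any()])
    def model(p):
        zz=np.full(len(ang),.052)
        for i in range(6):
            c=p[0]-38.75+15.5*i; s=np.radians(ang-c)*.18+.018
            m=(s>0)&(s<.036*np.cos(p[1+i])); zz[m]=.056+s[m]*np.tan(p[1+i])
        return zz
    k2=None; best=None
    for al in np.arange(-34,-24,.25):
        k2=(ang>al-45)&(ang<al+45)
        f=lambda p:np.clip((model([al,*p])-z)[k2],-.008,.008)
        s=least_squares(f,[.45]*6,diff_step=.02); cst=np.mean(s.fun**2)
        if best is None or cst<best[0]: best=(cst,al,s.x)
    print("alpha",best[1],np.sqrt(best[0]),best[2].round(2))
E
```

```text
top
[(-88.5, 44.9), (-87.0, 44.1), (-85.5, 44.4), (-84.0, 43.2), (-82.5, 44.8), (-81.0, 45.4), (-79.5, 43.2), (-78.0, 45.2), (-76.5, 48.4), (-75.0, 58.3), (-73.5, 60.9), (-72.0, 63.4), (-70.5, 67.1), (-69.0, 69.3), (-67.5, 72.7), (-66.0, 74.0), (-64.5, 43.2), (-63.0, 48.8), (-61.5, 46.8), (-60.0, 56.9), (-58.5, 58.5), (-57.0, 62.7), (-55.5, 65.8), (-54.0, 68.6), (-52.5, 71.4), (-51.0, 74.0), (-49.5, 54.6), (-48.0, 51.4), (-46.5, 49.1), (-45.0, 51.7), (-43.5, 59.2), (-42.0, 60.8), (-40.5, 63.5), (-39.0, 66.2), (-37.5, 71.3), (-36.0, 72.7), (-34.5, 74.1), (-33.0, 50.8), (-31.5, 51.0), (-30.0, 48.4), (-28.5, 57.3), (-27.0, 58.7), (-25.5, 62.3), (-24.0, 64.0), (-22.5, 66.5), (-21.0, 67.9), (-19.5, 71.2), (-18.0, 70.6), (-16.5, 51.6), (-15.0, 46.2), (-13.5, 54.7), (-12.0, 59.1), (-10.5, 61.8), (-9.0, 63.9), (-7.5, 65.1), (-6.0, 67.5), (-4.5, 68.8), (-3.0, 72.5), (-1.5, 50.9), (0.0, 49.2), (1.5, 53.7), (3.0, 58.3), (4.5, 61.0), (6.0, 62.1), (7.5, 63.9), (9.0, 65.3), (10.5, 66.9), (12.0, 70.0), (13.5, 68.5), (15.0, 54.1)]
alpha -30.0 0.003473204822288574 [0.6  0.6  0.59 0.47 0.49 0.42]
scen
[... 393 characters left out ...]
(-49.5, 72.6), (-48.0, 54.0), (-46.5, 48.9), (-45.0, 48.9), (-43.5, 57.3), (-42.0, 62.1), (-40.5, 64.4), (-39.0, 66.9), (-37.5, 69.2), (-36.0, 72.6), (-34.5, 74.5), (-33.0, 39.2), (-31.5, 51.2), (-30.0, 49.0), (-28.5, 55.0), (-27.0, 59.1), (-25.5, 62.0), (-24.0, 64.1), (-22.5, 66.2), (-21.0, 67.9), (-19.5, 69.7), (-18.0, 72.1), (-16.5, 45.5), (-15.0, 48.0), (-13.5, 52.5), (-12.0, 58.1), (-10.5, 60.7), (-9.0, 63.2), (-7.5, 65.5), (-6.0, 67.6), (-4.5, 69.6), (-3.0, 71.7), (-1.5, 52.3), (0.0, 48.4), (1.5, 53.7), (3.0, 56.2), (4.5, 59.9), (6.0, 62.2), (7.5, 64.0), (9.0, 66.2), (10.5, 67.4), (12.0, 69.9), (13.5, 70.9), (15.0, 36.8)]
alpha -29.5 0.003593690205674603 [0.69 0.69 0.63 0.49 0.51 0.47]
```

Both views show a clean sawtooth. Middle of the arc is at -29.75°, centre (0.507, 0.0455), lids open about 0.45 to 0.65 rad. The move call was refused because each row needs a "rot" key, so I'll resend it.

arm_command:
  rows:
    - {"delta_pos": [-0.8,-0.5,0],"rot": [0,0,0],"fingers": 1}
    - {"delta_pos": [-1,-0.67,0],"rot": [0,0,0],"fingers": 1}
    - {"delta_pos": [-1,-0.67,0],"rot": [0,0,0],"fingers": 1}
    - {"delta_pos": [-1,-0.67,0],"rot": [0,0,0],"fingers": 1}
    - {"delta_pos": [-1,-0.67,0],"rot": [0,0,0],"fingers": 1}
    - {"delta_pos": [-1,-0.67,0],"rot": [0,0,0],"fingers": 1}
    - {"delta_pos": [-1,-0.67,0],"rot": [0,0,0],"fingers": 1}
    - {"delta_pos": [-1,-0.67,0],"rot": [0,0,0],"fingers": 1}
    - {"delta_pos": [-1,-0.67,0],"rot": [0,0,0],"fingers": 1}
    - {"delta_pos": [-1,-0.67,0],"rot": [0,0,0],"fingers": 1}
    - {"delta_pos": [-1,-0.67,0],"rot": [0,0,0],"fingers": 1}
    - {"delta_pos": [-1,-0.67,0],"rot": [0,0,0],"fingers": 1}
    - {"delta_pos": [-1,-0.67,0],"rot": [0,0,0],"fingers": 1}
    - {"delta_pos": [-1,-0.67,0],"rot": [0,0,0],"fingers": 1}
    - {"delta_pos": [-1,-0.67,0],"rot": [0,0,0],"fingers": 1}
    - {"delta_pos": [-1,-0.67,0],"rot": [0,0,0],"fingers": 1}
    - {"delta_pos": [-1,-0.67,0],"rot": [0,0,0],"fingers": 1}
    - {"delta_pos": [-1,-0.67,0],"rot": [0,0,0],"fingers": 1}
    - {"delta_pos": [-1,-0.67,0],"rot": [0,0,0],"fingers": 1}
    - {"delta_pos": [-1,-0.67,0],"rot": [0,0,0],"fingers": 1}

```text
clock: 2.1
tcp_pos: [0.4683, 0.1839, 0.2496]
orientation: [-0.0, 0.144, 0.99, -0.0]
wrist_force: [-0.3, 1.7, 0.0]
finger_gap: 0.0002
```

arm_command:
  rows:
    - {"delta_pos": [-0.49,-0.957,0],"rot": [0,0,0],"fingers": 1}
    - {"delta_pos": [-0.49,-0.957,0],"rot": [0,0,0],"fingers": 1}
    - {"delta_pos": [-0.49,-0.957,0],"rot": [0,0,0],"fingers": 1}
    - {"delta_pos": [-0.49,-0.957,0],"rot": [0,0,0],"fingers": 1}
    - {"delta_pos": [-0.49,-0.957,0],"rot": [0,0,0],"fingers": 1}
    - {"delta_pos": [-0.49,-0.957,0],"rot": [0,0,0],"fingers": 1}
    - {"delta_pos": [-0.49,-0.957,0],"rot": [0,0,0],"fingers": 1}
    - {"delta_pos": [-0.49,-0.957,0],"rot": [0,0,0],"fingers": 1}
    - {"delta_pos": [-0.49,-0.957,0],"rot": [0,0,0],"fingers": 1}
    - {"delta_pos": [-0.49,-0.957,0],"rot": [0,0,0],"fingers": 1}
    - {"delta_pos": [-0.49,-0.957,0],"rot": [0,0,0],"fingers": 1}
    - {"delta_pos": [-0.49,-0.957,0],"rot": [0,0,0],"fingers": 1}
    - {"delta_pos": [-0.49,-0.957,0],"rot": [0,0,0],"fingers": 1}
    - {"delta_pos": [-0.49,-0.957,0],"rot": [0,0,0],"fingers": 1}
    - {"delta_pos": [-0.49,-0.957,0],"rot": [0,0,0],"fingers": 1}
    - {"delta_pos": [0,0,0.5],"rot": [0,0,-0.0217],"fingers": 1}
    - {"delta_pos": [0,0,0.5],"rot": [0,0,-0.0217],"fingers": 1}
    - {"delta_pos": [0,0,0.5],"rot": [0,0,-0.0217],"fingers": 1}
    - {"delta_pos": [0,0,0.5],"rot": [0,0,0],"fingers": 1}
    - {"delta_pos": [0,0,0],"rot": [0,0,0],"fingers": 1}

```text
clock: 4.1
tcp_pos: [0.5261, -0.1318, 0.2082]
orientation: [-0.001, -0.058, 0.998, 0.001]
wrist_force: [-0.7, -0.1, -0.4]
finger_gap: 0.0001
```

```bash
python3 - <<'E'
from workcell import env
import cv2,numpy as np
im,d=env.read_camera("wrist");c=env.get_calibration("wrist");np.savez("wrist.npz",im=im,d=d,**c)
s=env.get_state();print(s["clock"],s["tcp_pos"],s["orientation"],s["wrist_force"])
cv2.imwrite("pics/w1.png",im)
E
```

```text
4.15 [ 0.52654862 -0.1319549   0.20907875] [-9.08347784e-04 -5.87294014e-02  9.98273393e-01  5.15603508e-04] [-0.39061072 -0.24283925 -0.24868368]
```

View pics/w1.png

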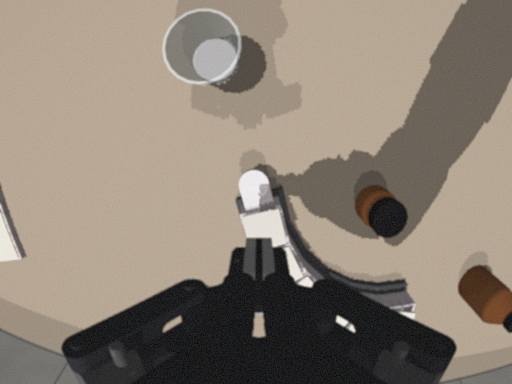

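Wrist view: tab's round end centred near (255,186), lid 1 at about (263,227), closed fingertips pointing at (260,240). I'll check the tab and tray points against my frame.

```bash
python3 - <<'E'
from h import *
from scipy.optimize import least_squares
im,d,K,R,t=load("wrist")
v,u=np.mgrid[:384,:512]; a=(u-K[0,2])/K[0,0]; b=(v-K[1,2])/K[1,1]; r=np.hypot(a,b)+1e-9
ray=np.stack([a/r*np.tan(r),b/r*np.tan(r),np.ones_like(r)],-1)
P=(ray*d[...,None]-t)@R
print("bench",P[100,150],"tab",P[186,255],"lid1",P[227,263])
o=-R.T@t; w=ray@R; Z=o+w*((.044-o[2])/w[...,2])[...,None]
print("cam",o.round(3),"tab ray",Z[186,255].round(4))
m=(P[...,2]>.038)&(P[...,2]<.05)&(d>0)&(v<215)&(v>165)&(u>235)&(u<275)&(im.min(-1)>150)
q=Z[m];print("tab px",m.sum(),np.round([q.min(0),q.max(0),q.mean(0)],4))
hull=cv2.convexHull(np.argwhere(m)[:,::-1].astype(np.int32)).reshape(-1,2); h=Z[hull[:,1],hull[:,0],:2]; h=h[h[:,1]<-.137]
f=least_squares(lambda p:np.hypot(*(h-p).T)-.015,[.53,-.135]).x; print("tab circle",f)
for k in ("P",):
    c=np.array([.507,.0455]); e=f-c; print("tab r,ang",np.hypot(*e),np.degrees(np.arctan2(e[1],e[0])))
E
```

```text
bench [ 0.4538172  -0.26612121  0.00152961] tab [ 0.52979357 -0.13561587  0.0469524 ] lid1 [ 0.56525995 -0.12351885  0.06532405]
cam [ 0.45  -0.142  0.334] tab ray [ 0.5306 -0.1356  0.044 ]
tab px 882 [[ 0.5138 -0.1523  0.044 ]
 [ 0.5574 -0.1224  0.044 ]
 [ 0.533  -0.1375  0.044 ]]
tab circle [ 0.53530497 -0.13949098]
tab r,ang 0.1871438818191507 -81.30079410168929
```

The wrist view gives the tab at about (0.530, -0.138), within 2-3 mm of the prediction (straight tangent tab: 0.530, -0.139). So the frame is good. Next I lower behind lid 1, over the tab.

arm_command:
  rows:
    - {"delta_pos": [0,-0.07,1],"rot": [0,0,0],"fingers": 1}
    - {"delta_pos": [0,0,1],"rot": [0,0,0],"fingers": 1}
    - {"delta_pos": [0,0,1],"rot": [0,0,0],"fingers": 1}
    - {"delta_pos": [0,0,1],"rot": [0,0,0],"fingers": 1}
    - {"delta_pos": [0,0,1],"rot": [0,0,0],"fingers": 1}
    - {"delta_pos": [0,0,1],"rot": [0,0,0],"fingers": 1}
    - {"delta_pos": [0,0,0.4],"rot": [0,0,0],"fingers": 1}
    - {"delta_pos": [-0.2356,0.003,0],"rot": [0,0,-0.00417],"fingers": 1}
    - {"delta_pos": [-0.2356,0.003,0],"rot": [0,0,-0.00417],"fingers": 1}
    - {"delta_pos": [-0.2356,0.003,0],"rot": [0,0,-0.00417],"fingers": 1}
    - {"delta_pos": [-0.2356,0.003,0],"rot": [0,0,-0.00417],"fingers": 1}
    - {"delta_pos": [0,0,0],"rot": [0,0,0],"fingers": 1}
    - {"delta_pos": [0,0,0],"rot": [0,0,0],"fingers": 1}

```text
clock: 5.45
tcp_pos: [0.5462, -0.1304, 0.0823]
orientation: [0.0, -0.112, 0.994, -0.0]
wrist_force: [-0.0, 0.0, 0.2]
finger_gap: 0.0
```

```bash
cat > st.py <<'E'
from workcell import env
import numpy as np
s=env.get_state(); p=s["tcp_pos"]; q=s["orientation"]; v=p[:2]-[.507,.0455]
print("t",s["clock"],"tcp",p.round(4),"r",np.hypot(*v).round(4),"phi",np.degrees(np.arctan2(v[1],v[0])).round(2),"yaw-270",(np.degrees(2*np.arctan2(q[2],q[1]))-270).round(2),"F",s["wrist_force"].round(2))
E
python3 st.py; python3 - <<'E'
from workcell import env
import cv2
im,d=env.read_camera("wrist"); cv2.imwrite("pics/w2.png",im)
E
```

```text
t 5.45 tcp [ 0.5462 -0.1304  0.0823] r 0.1802 phi -77.44 yaw-270 -77.1 F [-0.01  0.03  0.16]
```

View pics/w2.png

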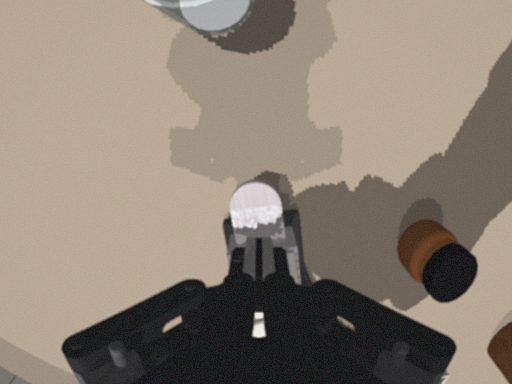

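The fingers line up laterally with the tab (columns 259 and 256) and touch nothing yet. Lid 1 comes next, pausing at the bottom to check force and height.

arm_command:
  rows:
    - {"delta_pos": [-0.1217,0.0008,0],"rot": [0,0,-0.00215],"fingers": 1}
    - {"delta_pos": [-0.1217,0.0008,0],"rot": [0,0,-0.00215],"fingers": 1}
    - {"delta_pos": [-0.1217,0.0008,0],"rot": [0,0,-0.00215],"fingers": 1}
    - {"delta_pos": [-0.1217,0.0008,0],"rot": [0,0,-0.00215],"fingers": 1}
    - {"delta_pos": [-0.1217,0.0008,0],"rot": [0,0,-0.00215],"fingers": 1}
    - {"delta_pos": [-0.1217,0.0008,0],"rot": [0,0,-0.00215],"fingers": 1}
    - {"delta_pos": [-0.1217,0.0008,0.04],"rot": [0,0,-0.00215],"fingers": 1}
    - {"delta_pos": [-0.1217,0.0008,0.04],"rot": [0,0,-0.00215],"fingers": 1}
    - {"delta_pos": [-0.1217,0.0008,0.04],"rot": [0,0,-0.00215],"fingers": 1}
    - {"delta_pos": [-0.1217,0.0008,0.04],"rot": [0,0,-0.00215],"fingers": 1}

```text
clock: 6.5
tcp_pos: [0.5694, -0.1233, 0.0787]
orientation: [0.0, -0.18, 0.984, 0.0]
wrist_force: [-0.9, -0.5, 0.3]
finger_gap: -0.0005
```

```bash
python3 st.py
```

```text
t 6.5 tcp [ 0.5694 -0.1233  0.0787] r 0.18 phi -69.71 yaw-270 -69.3 F [-0.9  -0.53  0.34]
```

arm_command:
  rows:
    - {"delta_pos": [-0.1217,0.0008,0.04],"rot": [0,0,-0.00215],"fingers": 1}
    - {"delta_pos": [-0.1217,0.0008,0.04],"rot": [0,0,-0.00215],"fingers": 1}
    - {"delta_pos": [-0.1217,0.0008,0.04],"rot": [0,0,-0.00215],"fingers": 1}
    - {"delta_pos": [-0.1217,0.0008,0.04],"rot": [0,0,-0.00215],"fingers": 1}
    - {"delta_pos": [-0.1217,0.0008,0],"rot": [0,0,-0.00215],"fingers": 1}
    - {"delta_pos": [-0.1217,0.0008,0],"rot": [0,0,-0.00215],"fingers": 1}
    - {"delta_pos": [0,0,0],"rot": [0,0,0],"fingers": 1}

```text
clock: 7.2
tcp_pos: [0.583, -0.1176, 0.0756]
orientation: [0.0, -0.219, 0.976, -0.0]
wrist_force: [-0.1, 0.1, 0.4]
finger_gap: -0.0001
```

```bash
python3 st.py
```

```text
t 7.2 tcp [ 0.583  -0.1176  0.0756] r 0.18 phi -65.0 yaw-270 -64.68 F [-0.07  0.06  0.42]
```

arm_command:
  rows:
    - {"delta_pos": [0,0,0.04],"rot": [0,0,0],"fingers": 1}
    - {"delta_pos": [0,0,0],"rot": [0,0,0],"fingers": 1}

```text
clock: 7.4
tcp_pos: [0.5827, -0.1177, 0.0748]
orientation: [0.0, -0.219, 0.976, 0.0]
wrist_force: [-0.4, -0.5, -0.5]
finger_gap: -0.0001
```

```bash
python3 st.py;  python3 - <<'E'
from workcell import env
import cv2
a,_=env.read_camera("scene"); b,_=env.read_camera("top")
cv2.imwrite("pics/s3.png",cv2.resize(cv2.vconcat([a[170:280,180:340],b[110:220,200:360]]),(640,880)[:2] if 0 else (436,600),interpolation=cv2.INTER_CUBIC))
E
```

```text
t 7.4 tcp [ 0.5827 -0.1177  0.0748] r 0.1799 phi -65.12 yaw-270 -64.73 F [-0.39 -0.45 -0.51]
```

View pics/s3.png

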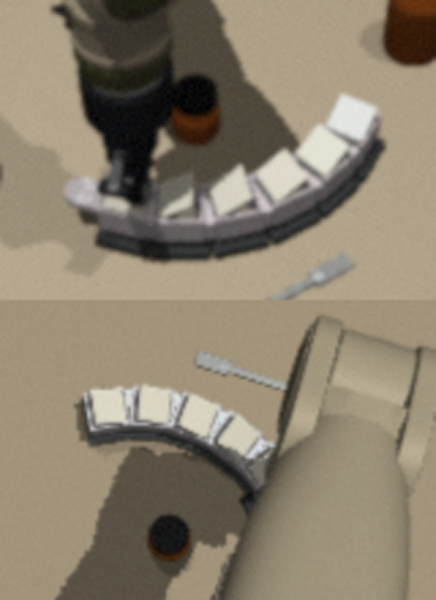

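Lid 1 looks flat beneath the fingers in the scene crop, at about (115,205), and the others are still open. One more small lowering will locate contact.

arm_command:
  rows:
    - {"delta_pos": [0,0,0.04],"rot": [0,0,0],"fingers": 1}
    - {"delta_pos": [0,0,0],"rot": [0,0,0],"fingers": 1}

```text
clock: 7.7
tcp_pos: [0.5826, -0.1178, 0.0743]
orientation: [0.0, -0.219, 0.976, -0.0]
wrist_force: [-0.5, 0.6, 4.1]
finger_gap: -0.0
```

```bash
python3 st.py
```

```text
t 7.7 tcp [ 0.5826 -0.1178  0.0743] r 0.1799 phi -65.15 yaw-270 -64.73 F [-0.54  0.62  4.15]
```

Contact is at TCP z about 0.0745 with 4 N, as the nominal height predicts, so lid 1 is flat. On to lid 2: rise 7 mm, advance, press again to about 0.075.

arm_command:
  rows:
    - {"delta_pos": [-0.1217,0.0008,-0.0875],"rot": [0,0,-0.00215],"fingers": 1}
    - {"delta_pos": [-0.1217,0.0008,-0.0875],"rot": [0,0,-0.00215],"fingers": 1}
    - {"delta_pos": [-0.1217,0.0008,-0.0875],"rot": [0,0,-0.00215],"fingers": 1}
    - {"delta_pos": [-0.1217,0.0008,-0.0875],"rot": [0,0,-0.00215],"fingers": 1}
    - {"delta_pos": [-0.1217,0.0008,0],"rot": [0,0,-0.00215],"fingers": 1}
    - {"delta_pos": [-0.1217,0.0008,0],"rot": [0,0,-0.00215],"fingers": 1}
    - {"delta_pos": [-0.1217,0.0008,0],"rot": [0,0,-0.00215],"fingers": 1}
    - {"delta_pos": [-0.1217,0.0008,0],"rot": [0,0,-0.00215],"fingers": 1}
    - {"delta_pos": [-0.1217,0.0008,0],"rot": [0,0,-0.00215],"fingers": 1}
    - {"delta_pos": [-0.1217,0.0008,0],"rot": [0,0,-0.00215],"fingers": 1}
    - {"delta_pos": [-0.1217,0.0008,0.04],"rot": [0,0,-0.00215],"fingers": 1}
    - {"delta_pos": [-0.1217,0.0008,0.04],"rot": [0,0,-0.00215],"fingers": 1}
    - {"delta_pos": [-0.1217,0.0008,0.04],"rot": [0,0,-0.00215],"fingers": 1}
    - {"delta_pos": [-0.1217,0.0008,0.04],"rot": [0,0,-0.00215],"fingers": 1}
    - {"delta_pos": [-0.1217,0.0008,0.04],"rot": [0,0,-0.00215],"fingers": 1}
    - {"delta_pos": [-0.1217,0.0008,0.04],"rot": [0,0,-0.00215],"fingers": 1}
    - {"delta_pos": [-0.1217,0.0008,0.04],"rot": [0,0,-0.00215],"fingers": 1}
    - {"delta_pos": [-0.1217,0.0008,0.04],"rot": [0,0,-0.00215],"fingers": 1}
    - {"delta_pos": [-0.1217,0.0008,0],"rot": [0,0,-0.00215],"fingers": 1}
    - {"delta_pos": [-0.1217,0.0008,0],"rot": [0,0,-0.00215],"fingers": 1}

```text
clock: 9.7
tcp_pos: [0.6235, -0.0913, 0.0748]
orientation: [0.0, -0.349, 0.937, -0.0]
wrist_force: [-1.2, -1.4, 2.3]
finger_gap: 0.0
```

```bash
python3 st.py
```

```text
t 9.7 tcp [ 0.6235 -0.0913  0.0748] r 0.1797 phi -49.58 yaw-270 -49.19 F [-1.19 -1.43  2.34]
```

arm_command:
  rows:
    - {"delta_pos": [-0.1217,0.0008,-0.08],"rot": [0,0,-0.00215],"fingers": 1}
    - {"delta_pos": [-0.1217,0.0008,-0.08],"rot": [0,0,-0.00215],"fingers": 1}
    - {"delta_pos": [-0.1217,0.0008,-0.08],"rot": [0,0,-0.00215],"fingers": 1}
    - {"delta_pos": [-0.1217,0.0008,-0.08],"rot": [0,0,-0.00215],"fingers": 1}
    - {"delta_pos": [-0.1217,0.0008,0],"rot": [0,0,-0.00215],"fingers": 1}
    - {"delta_pos": [-0.1217,0.0008,0],"rot": [0,0,-0.00215],"fingers": 1}
    - {"delta_pos": [-0.1217,0.0008,0],"rot": [0,0,-0.00215],"fingers": 1}
    - {"delta_pos": [-0.1217,0.0008,0],"rot": [0,0,-0.00215],"fingers": 1}
    - {"delta_pos": [-0.1217,0.0008,0],"rot": [0,0,-0.00215],"fingers": 1}
    - {"delta_pos": [-0.1217,0.0008,0],"rot": [0,0,-0.00215],"fingers": 1}
    - {"delta_pos": [-0.1217,0.0008,0.04],"rot": [0,0,-0.00215],"fingers": 1}
    - {"delta_pos": [-0.1217,0.0008,0.04],"rot": [0,0,-0.00215],"fingers": 1}
    - {"delta_pos": [-0.1217,0.0008,0.04],"rot": [0,0,-0.00215],"fingers": 1}
    - {"delta_pos": [-0.1217,0.0008,0.04],"rot": [0,0,-0.00215],"fingers": 1}
    - {"delta_pos": [-0.1217,0.0008,0.04],"rot": [0,0,-0.00215],"fingers": 1}
    - {"delta_pos": [-0.1217,0.0008,0.04],"rot": [0,0,-0.00215],"fingers": 1}
    - {"delta_pos": [-0.1217,0.0008,0.04],"rot": [0,0,-0.00215],"fingers": 1}
    - {"delta_pos": [-0.1217,0.0008,0.04],"rot": [0,0,-0.00215],"fingers": 1}
    - {"delta_pos": [-0.1217,0.0008,0],"rot": [0,0,-0.00215],"fingers": 1}
    - {"delta_pos": [-0.1217,0.0008,0],"rot": [0,0,-0.00215],"fingers": 1}

```text
clock: 11.7
tcp_pos: [0.6557, -0.0549, 0.0748]
orientation: [0.0, -0.472, 0.882, -0.0]
wrist_force: [-0.3, -2.6, 1.4]
finger_gap: 0.0005
```

```bash
python3 st.py
```

```text
t 11.7 tcp [ 0.6557 -0.0549  0.0748] r 0.1795 phi -34.03 yaw-270 -33.71 F [-0.26 -2.6   1.41]
```

Same height and a light force again. Lid 4.

arm_command:
  rows:
    - {"delta_pos": [-0.1217,-0.004,-0.08],"rot": [0,0,-0.00215],"fingers": 1}
    - {"delta_pos": [-0.1217,-0.004,-0.08],"rot": [0,0,-0.00215],"fingers": 1}
    - {"delta_pos": [-0.1217,-0.004,-0.08],"rot": [0,0,-0.00215],"fingers": 1}
    - {"delta_pos": [-0.1217,-0.004,-0.08],"rot": [0,0,-0.00215],"fingers": 1}
    - {"delta_pos": [-0.1217,0.0008,0],"rot": [0,0,-0.00215],"fingers": 1}
    - {"delta_pos": [-0.1217,0.0008,0],"rot": [0,0,-0.00215],"fingers": 1}
    - {"delta_pos": [-0.1217,0.0008,0],"rot": [0,0,-0.00215],"fingers": 1}
    - {"delta_pos": [-0.1217,0.0008,0],"rot": [0,0,-0.00215],"fingers": 1}
    - {"delta_pos": [-0.1217,0.0008,0],"rot": [0,0,-0.00215],"fingers": 1}
    - {"delta_pos": [-0.1217,0.0008,0],"rot": [0,0,-0.00215],"fingers": 1}
    - {"delta_pos": [-0.1217,0.0008,0.04],"rot": [0,0,-0.00215],"fingers": 1}
    - {"delta_pos": [-0.1217,0.0008,0.04],"rot": [0,0,-0.00215],"fingers": 1}
    - {"delta_pos": [-0.1217,0.0008,0.04],"rot": [0,0,-0.00215],"fingers": 1}
    - {"delta_pos": [-0.1217,0.0008,0.04],"rot": [0,0,-0.00215],"fingers": 1}
    - {"delta_pos": [-0.1217,0.0008,0.04],"rot": [0,0,-0.00215],"fingers": 1}
    - {"delta_pos": [-0.1217,0.0008,0.04],"rot": [0,0,-0.00215],"fingers": 1}
    - {"delta_pos": [-0.1217,0.0008,0.04],"rot": [0,0,-0.00215],"fingers": 1}
    - {"delta_pos": [-0.1217,0.0008,0.04],"rot": [0,0,-0.00215],"fingers": 1}
    - {"delta_pos": [-0.1217,0.0008,0],"rot": [0,0,-0.00215],"fingers": 1}
    - {"delta_pos": [-0.1217,0.0008,0],"rot": [0,0,-0.00215],"fingers": 1}

```text
clock: 13.7
tcp_pos: [0.6773, -0.0115, 0.0748]
orientation: [0.0, -0.586, 0.81, -0.0]
wrist_force: [-0.1, -1.2, 2.0]
finger_gap: 0.0002
```

```bash
python3 st.py;  python3 - <<'E'
from workcell import env
import cv2
a,_=env.read_camera("scene")
cv2.imwrite("pics/s4.png",cv2.resize(a[170:280,180:350],None,fx=4,fy=4,interpolation=cv2.INTER_CUBIC))
E
```

```text
t 13.7 tcp [ 0.6773 -0.0115  0.0748] r 0.1796 phi -18.5 yaw-270 -18.23 F [-0.08 -1.15  1.98]
```

View pics/s4.png

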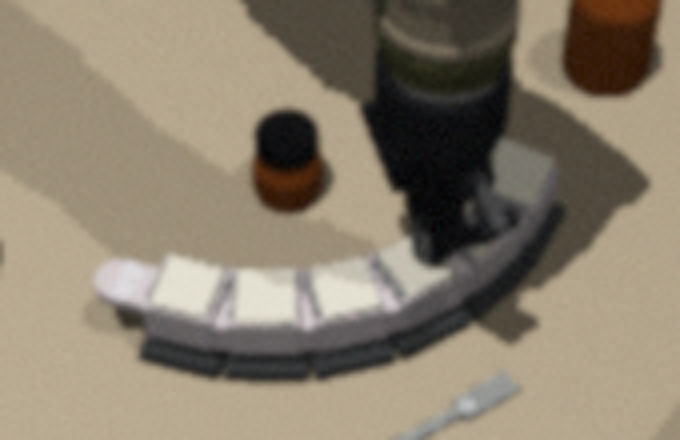

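Lids 1-4 lie flat, at crop columns 185, 265, 345 and 420, and lids 5 and 6 are still ajar. Lid 5.

arm_command:
  rows:
    - {"delta_pos": [-0.1217,-0.004,-0.08],"rot": [0,0,-0.00215],"fingers": 1}
    - {"delta_pos": [-0.1217,-0.004,-0.08],"rot": [0,0,-0.00215],"fingers": 1}
    - {"delta_pos": [-0.1217,-0.004,-0.08],"rot": [0,0,-0.00215],"fingers": 1}
    - {"delta_pos": [-0.1217,-0.004,-0.08],"rot": [0,0,-0.00215],"fingers": 1}
    - {"delta_pos": [-0.1217,0.0008,0],"rot": [0,0,-0.00215],"fingers": 1}
    - {"delta_pos": [-0.1217,0.0008,0],"rot": [0,0,-0.00215],"fingers": 1}
    - {"delta_pos": [-0.1217,0.0008,0],"rot": [0,0,-0.00215],"fingers": 1}
    - {"delta_pos": [-0.1217,0.0008,0],"rot": [0,0,-0.00215],"fingers": 1}
    - {"delta_pos": [-0.1217,0.0008,0],"rot": [0,0,-0.00215],"fingers": 1}
    - {"delta_pos": [-0.1217,0.0008,0],"rot": [0,0,-0.00215],"fingers": 1}
    - {"delta_pos": [-0.1217,0.0008,0.04],"rot": [0,0,-0.00215],"fingers": 1}
    - {"delta_pos": [-0.1217,0.0008,0.04],"rot": [0,0,-0.00215],"fingers": 1}
    - {"delta_pos": [-0.1217,0.0008,0.04],"rot": [0,0,-0.00215],"fingers": 1}
    - {"delta_pos": [-0.1217,0.0008,0.04],"rot": [0,0,-0.00215],"fingers": 1}
    - {"delta_pos": [-0.1217,0.0008,0.04],"rot": [0,0,-0.00215],"fingers": 1}
    - {"delta_pos": [-0.1217,0.0008,0.04],"rot": [0,0,-0.00215],"fingers": 1}
    - {"delta_pos": [-0.1217,0.0008,0.04],"rot": [0,0,-0.00215],"fingers": 1}
    - {"delta_pos": [-0.1217,0.0008,0.04],"rot": [0,0,-0.00215],"fingers": 1}
    - {"delta_pos": [-0.1217,0.0008,0],"rot": [0,0,-0.00215],"fingers": 1}
    - {"delta_pos": [-0.1217,0.0008,0],"rot": [0,0,-0.00215],"fingers": 1}

```text
clock: 15.75
tcp_pos: [0.6866, 0.0361, 0.0748]
orientation: [0.0, -0.69, 0.724, -0.0]
wrist_force: [-0.2, -1.2, 1.2]
finger_gap: 0.0002
```

```bash
python3 st.py
```

```text
t 15.75 tcp [0.6866 0.0361 0.0748] r 0.1798 phi -2.98 yaw-270 -2.75 F [-0.17 -1.2   1.19]
```

Lid 6.

arm_command:
  rows:
    - {"delta_pos": [-0.1217,0.0008,-0.08],"rot": [0,0,-0.00215],"fingers": 1}
    - {"delta_pos": [-0.1217,0.0008,-0.08],"rot": [0,0,-0.00215],"fingers": 1}
    - {"delta_pos": [-0.1217,0.0008,-0.08],"rot": [0,0,-0.00215],"fingers": 1}
    - {"delta_pos": [-0.1217,0.0008,-0.08],"rot": [0,0,-0.00215],"fingers": 1}
    - {"delta_pos": [-0.1217,0.0008,0],"rot": [0,0,-0.00215],"fingers": 1}
    - {"delta_pos": [-0.1217,0.0008,0],"rot": [0,0,-0.00215],"fingers": 1}
    - {"delta_pos": [-0.1217,0.0008,0],"rot": [0,0,-0.00215],"fingers": 1}
    - {"delta_pos": [-0.1217,0.0008,0],"rot": [0,0,-0.00215],"fingers": 1}
    - {"delta_pos": [-0.1217,0.0008,0],"rot": [0,0,-0.00215],"fingers": 1}
    - {"delta_pos": [-0.1217,0.0008,0],"rot": [0,0,-0.00215],"fingers": 1}
    - {"delta_pos": [-0.1217,0.0008,0.04],"rot": [0,0,-0.00215],"fingers": 1}
    - {"delta_pos": [-0.1217,0.0008,0.04],"rot": [0,0,-0.00215],"fingers": 1}
    - {"delta_pos": [-0.1217,0.0008,0.04],"rot": [0,0,-0.00215],"fingers": 1}
    - {"delta_pos": [-0.1217,0.0008,0.04],"rot": [0,0,-0.00215],"fingers": 1}
    - {"delta_pos": [-0.1217,0.0008,0.04],"rot": [0,0,-0.00215],"fingers": 1}
    - {"delta_pos": [-0.1217,0.0008,0.04],"rot": [0,0,-0.00215],"fingers": 1}
    - {"delta_pos": [-0.1217,0.0008,0.04],"rot": [0,0,-0.00215],"fingers": 1}
    - {"delta_pos": [-0.1217,0.0008,0.04],"rot": [0,0,-0.00215],"fingers": 1}
    - {"delta_pos": [-0.1217,0.0008,0],"rot": [0,0,-0.00215],"fingers": 1}
    - {"delta_pos": [0,0,0],"rot": [0,0,0],"fingers": 1}

```text
clock: 17.75
tcp_pos: [0.6828, 0.0825, 0.0748]
orientation: [-0.0, 0.777, -0.63, 0.0]
wrist_force: [-0.9, 0.5, 1.3]
finger_gap: 0.0003
```

```bash
python3 st.py;  python3 - <<'E'
from workcell import env
import cv2
a,_=env.read_camera("scene")
cv2.imwrite("pics/s5.png",cv2.resize(a[170:280,180:350],None,fx=4,fy=4,interpolation=cv2.INTER_CUBIC))
E
```

```text
t 17.75 tcp [0.6828 0.0825 0.0748] r 0.1797 phi 11.87 yaw-270 -348.05 F [-0.87  0.5   1.27]
```

View pics/s5.png

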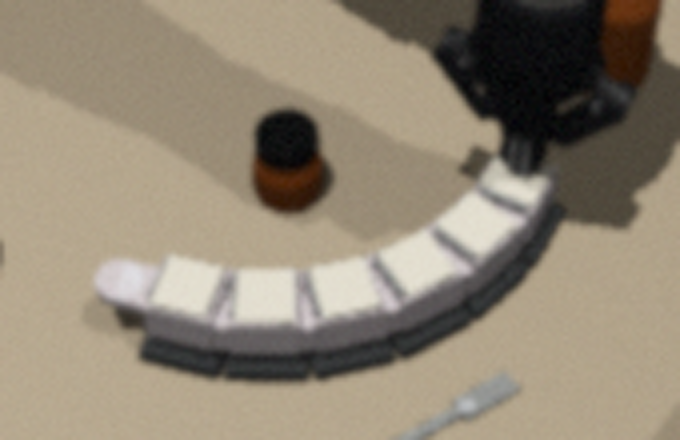

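All six look flat, with the fingertips still on lid 6 at about (520,160). I'll rise to below 140 mm, then check lid heights by depth before leaving.

arm_command:
  rows:
    - {"delta_pos": [0,0,-0.5],"rot": [0,0,0],"fingers": 1}
    - {"delta_pos": [0,0,-1],"rot": [0,0,0],"fingers": 1}
    - {"delta_pos": [0,0,-1],"rot": [0,0,0],"fingers": 1}
    - {"delta_pos": [0,0,0],"rot": [0,0,0],"fingers": 1}

```text
clock: 18.2
tcp_pos: [0.6847, 0.0821, 0.1285]
orientation: [-0.002, 0.777, -0.63, 0.002]
wrist_force: [-0.1, 0.1, 0.0]
finger_gap: 0.0001
```

```bash
cat > chk.py <<'E'
from h import *
from workcell import env
for n,(a,b,c,e) in(("top",(222,130,325,212)),("scene",(200,200,325,265))):
    im,d=env.read_camera(n); cc=env.get_calibration(n); np.savez(n+"2.npz",im=im,d=d,**cc)
    P,_,_=cloud(n+"2"); box=np.zeros(d.shape,bool);box[b:e,a:c]=1
    q=P[box&(P[...,2]>.035)&(P[...,2]<.09)]; v=q[:,:2]-[.507,.0455]; r=np.hypot(*v.T); ang=np.degrees(np.arctan2(v[:,1],v[:,0]))
    for i in range(6):
        c0=-68.5+15.5*i; s=(ang-c0)*np.pi; k=(abs(r-.18)<.014)&(abs(s)<14)
        if k.sum()>8:
            g=np.polyfit(s[k],q[k,2]*1e3,1); print(n,"lid",i+1,k.sum(),"z",g[1].round(1),"slope",g[0].round(3))
    for nm,(u,w,h) in dict(bottle=(182,156,.127),jar=(262,196,.06)).items():
        if n=="top": print(nm,P[w,u].round(3))
    if n=="top":
        o=load("top")[0]; df=cv2.absdiff(o,im).max(-1)
        print("diff spatula/beaker/jar/bottle",[int(np.percentile(df[y0:y1,x0:x1],95)) for x0,y0,x1,y1 in((270,127,330,152),(318,228,350,258),(248,184,276,212),(168,145,200,178))])
E
python3 st.py; python3 chk.py
```

```text
t 18.2 tcp [0.6847 0.0821 0.1285] r 0.1814 phi 11.63 yaw-270 -348.1 F [-0.05  0.06  0.01]
top lid 1 92 z 57.1 slope -0.009
top lid 2 88 z 56.6 slope 0.022
top lid 3 89 z 56.3 slope -0.022
top lid 4 90 z 56.8 slope -0.032
top lid 5 55 z 56.8 slope -0.034
bottle [0.654 0.228 0.125]
jar [0.545 0.009 0.056]
diff spatula/beaker/jar/bottle [9, 8, 71, 67]
scene lid 1 114 z 57.6 slope -0.044
scene lid 2 108 z 58.0 slope 0.006
scene lid 3 106 z 57.7 slope -0.006
scene lid 4 105 z 57.9 slope 0.017
scene lid 5 103 z 57.8 slope 0.009
scene lid 6 91 z 58.1 slope -0.011
```

All six lids are flat: slopes within 0.05 rad, heights 56-58 mm. I'll lift clear.

arm_command:
  rows:
    - {"delta_pos": [0,0,-1],"rot": [0,0,0],"fingers": 1}
    - {"delta_pos": [0,0,-1],"rot": [0,0,0],"fingers": 1}
    - {"delta_pos": [0,0,-1],"rot": [0,0,0],"fingers": 1}
    - {"delta_pos": [0,0,-1],"rot": [0,0,0],"fingers": 1}
    - {"delta_pos": [0,0,-1],"rot": [0,0,0],"fingers": 1}
    - {"delta_pos": [0,0,0],"rot": [0,0,0],"fingers": 1}
    - {"delta_pos": [0,0,0],"rot": [0,0,0],"fingers": 1}

```text
clock: 19.0
tcp_pos: [0.6825, 0.0821, 0.2234]
orientation: [0.0, 0.777, -0.63, -0.0]
wrist_force: [0.4, -0.3, 0.3]
finger_gap: 0.0002
```

```bash
python3 st.py; python3 chk.py; python3 -c "
from workcell import env; print(env.hand_in())"
```

```text
t 19.0 tcp [0.6825 0.0821 0.2234] r 0.1793 phi 11.77 yaw-270 -348.09 F [ 0.44 -0.28  0.27]
top lid 1 89 z 56.4 slope -0.016
top lid 2 91 z 56.6 slope -0.007
top lid 3 92 z 56.7 slope 0.027
top lid 4 88 z 56.8 slope -0.013
top lid 5 46 z 57.7 slope 0.051
bottle [0.655 0.229 0.124]
jar [0.544 0.009 0.063]
diff spatula/beaker/jar/bottle [8, 7, 75, 93]
scene lid 1 110 z 57.8 slope -0.009
scene lid 2 111 z 57.8 slope -0.053
scene lid 3 110 z 57.7 slope 0.034
scene lid 4 105 z 57.9 slope 0.018
scene lid 5 98 z 57.7 slope 0.02
scene lid 6 88 z 58.1 slope 0.008
the job is handed in; nothing more can be done
None
```

I ran the closed fingertips along the curve in one pass, and lids 1 to 6 were pressed shut in order. The job is handed in; it took about 19 s of the 51 s allowed.

- **Lids:** the last depth check put all six flat, with slopes within about 0.05 rad and tops at 56–58 mm against 56 nominal. Only the scene camera saw lid 6; the hand hid it in the top view.
- **Tray:** the highest vertical force I read was 4.1 N, during a short pause to find contact on lid 1, and 1–2.5 N on the others. I only read the force at pauses, and I never measured the tray's sinking directly, but the lid heights show it back up.
- **Path:** the stroke dipped about 6 mm per lid to keep the press light. The hand stayed at or below 82 mm during the stroke and only went above 130 mm after lid 6 checked flat.
- **Bystanders:** the bottle and jar caps measured within a few millimetres of where they started. The spatula and beaker looked unchanged in the top view. The top-view image difference was large around the jar and bottle; I put this down to the arm and its shadow without checking further.
- **Finish:** the hand ended clear at 223 mm above the bench, with contact force near zero.

The first move call was refused because rows lacked the "rot" entry. Nothing moved, and I resent it.

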